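# Put the wide scraper home in its dock and close the keeper

## Robot

A 6-joint arm with a two-finger parallel gripper is mounted at the origin on the work surface. World frame = base frame: x ahead of the robot, y to its left, z up, the work surface at z = 0. Lengths are in m, angles in rad, forces in N, time in s.
With the tool pointing down it reaches from about 0.25 to 0.8 m from the base axis. Payload 8.5 kg.
Tool frame: the origin (TCP) lies at the very end of the fingers, on their centre line; the grasp point (between the pads) lies 19 mm behind it; z points along the fingers, y is the line along which they close (so a half turn about z gives the same grasp; the last joint's range is limited). The gripper opens to 85 mm and grips with 20 to 120 N. Pads are 22 mm wide; open, the fingers measure 114 mm over their backs; the gripper's body (76 mm by 85 mm) begins 54 mm behind the grasp point. The pads swing forward as they close: fully open they stand 13 mm farther back than shut.
Start: joints at [-1.212, 0.238, -0.013, 1.319, 0, 1.571], TCP at [0.184, -0.492, 0.231] pointing down, gripper open.
Joint ranges: [-2.66, 2.66], [-1.03, 1.9], [-1.14, 1.46], [-1.82, 2.27], [-1.45, 1.34], [-3.14, 3.14]. Speed limits (rad/s): [2.22, 2.22, 2.79, 3.14, 3.14, 3.14].

## Interface

Orientations are given as a 3x3 rotation matrix whose columns are the frame's x, y, z axes.
In Python, from plant import robot gives the robot as it stands. The module is installed in compiled form; this text tells all that it offers.
- The arm moves only by the shell command python3 -m crank 'ROWS'. ROWS is JSON, a list of rows, each a list of 7 numbers: the shift along the tool's x, y, z in mm, then the turn, a rotation vector about the tool's x, y, z in rad, then the closure, from -1 (fully open) to 1 (shut). In form: [[tx, ty, tz, ax, ay, az, claw], ...]. A call has 1 to 12 rows; each row shifts and turns the commanded pose from where the row before left it, along the tool's axes as they then stand; what a row does not reach is not made up. A row lasts 1/10 s, in which the tool goes at most 50 mm and 8.59 degrees, less where a joint would pass 70% of its speed; a pose out of reach is approached as far as the arm can. A call is refused whole if a number of a shift passes 50 or a number of a turn 0.15, either way. A call with a gripper value outside its range is refused whole. The fingers move at their own pace and stop on an object; the grip force is fixed at half the most. Time passes only in rows, so rows that do not move let the fingers close. It gives the time, the measured TCP pose, the force, the opening and the grip force at its end, in the units of the state.
- robot.get_state(): the state, without advancing time (a new reading comes with each control period).
- robot.read_camera(name): name is "scene" or "top" or "wrist"; returns a dict with "frame" (400x640x3 uint8, red, green, blue), "depth" (400x640 float32, m along the optical axis (not along the pixel's ray), 0 where there is no reading), "K" (3x3 intrinsics, pixels), "xyz" and "orientation" of the camera in the world. Camera axes: x right, y up, looking along -z (the intrinsics and any distortion apply to the point x, -y, -z); pixel columns grow to the right and rows downward; lengths in m; the calibration is good to about 2 mm. A picture is of the moment at which its call begins.
- robot.close_job(): hands the job in; it is judged then, once.
Trained networks look in the newest picture that a camera, given by its name, has taken for a name from the list of things; names that differ only in an ending like _2 or _b are one class to them, and where a whole thing is asked for, a point or a joint stands for the part that bears it (a point fixed in the world has none). Each returns a list of dicts, best first, with "score" (0 to 1); they miss things now and then, are a little off and sometimes report something else, mostly with a low value. They report only what shows in the picture. A call takes as long as a camera call. They do not tell look-alikes from the thing itself.
- robot.masks_of(camera, target): "mask" (400x640 bool, what is visible of it) and "bbox" ([left, top, width, height] in pixels, round what is visible of it).
- robot.mark_of(camera, target): "pixel" ([column, row] in pixels: a listed point, or the origin of a listed thing).
The state is a dict: "t": time; "joints": joint angles; "joint_vel": joint speeds; "effort": joint torques, N m; "eef_pos": TCP position; "tool_rot": TCP orientation; "ft_force": force on the tool from outside, world axes, zero at the start; "moment": the same for the moment, N m; "opening": finger opening in m; "finger_force": force on a finger pad.
Only numpy, scipy, OpenCV 4.12 (cv2) and the standard library are available. Lean on these libraries where they do the work, as an engineer would, in place of code of your own. Each camera call takes 0.05 s, during which the arm holds its last target. There are 200 camera calls.

## Task

Put the wide steel scraper away: swing the dock's steel keeper bar out of the way, slide the scraper blade first into the slot until it is fully home with its wooden back flush with the mouth, then swing the keeper bar fully shut across the mouth again. Leave the other things on the table where they are.

Things in the scene. Friction and masses are not known exactly. Their poses are not given: they have to be found in the camera images.
- dock: Fixed light-wood block, 140 mm wide (y), 105 deep (x), 26 high. Origin: on the table, middle of the slot's mouth, in the front face; the slot runs along +x, y across, z up. Slot: 101 mm wide, 13 high (the table is its floor), 91 deep to a back stop; its sides flare out by 9 mm each over the first 18 mm. The roof has an open thumb notch 44 wide, 30 deep at the front's middle.
- keeper (a joint): Angle (rad) of the steel keeper bar, which swings level on an upright pivot at x = -10.5, y = +68 mm in the dock's frame. 0 = shut: it runs along -y across the mouth, 5.5 mm before it; 1.57 = open: it points along -x, beside the scraper's path; stop at 1.75. The bar is 10 mm wide, reaches 111 mm from the pivot, lies 4 to 14 mm up, and stays where it is left.
- keeper_post (a point): Top centre of the upright round post on the keeper bar, 80 mm from its pivot, 58 mm above the table. The post is 13 mm in diameter (17 mm at its black cap, 52 to 58 mm up), so a finger passing above the 26 mm high dock can push it from either side.
- scraper: The wide scraper, loose, lying flat: 90 mm long (x), 95 mm wide (y), too wide to grasp. Steel blade 4 mm thick in a wooden U frame 9 mm thick: the rear 35 mm and, along both sides, a 10 mm strip to 15 mm short of the blade's edge. Origin: middle of the underside; +x points to the blade's edge (45 mm ahead). Starts 0.2 to 0.28 m before the dock, blade roughly towards it.
- scraper_tip (a point): Middle of the wide scraper's blade edge, on its underside, 45 mm ahead of its origin.
- small_scraper: Bystander: a scraper of the same make and length but only 45 mm wide, lying flat near the dock. Origin: middle of its underside.
- brush_cup: Bystander: white plastic cup with brushes, 72 mm across, 155 mm high. Origin: centre of its underside.
- figurine: Bystander: white toy figure, 56 mm across, 118 mm high. Origin: centre of its underside.
- figurine_legs: Bystander: white toy leg piece, 44 mm across, 36 mm high. Origin: centre of its underside.
- paint_pot: Bystander: white pot with grey lid, 48 mm across, 50 mm high. Origin: centre of its underside.
- sanding_block: Bystander: cork block 70 x 40 x 28 mm. Origin: centre of its underside.
- pliers: Bystander: pliers lying flat, 175 mm long, 12 mm thick. Origin: underside, near their joint.
- water_bottle: Bystander: clear bottle with a blue cap, 68 mm across, 220 mm high. Origin: centre of its underside.
Things that resemble listed ones, but are neither listed nor needed, are in the scene too. What is shaped like the scraper but orange or turquoise is not meant.

How it is judged:
By the outcome, as a careful person would: the job done as asked, in the order asked, and still so for the second after the job is handed in, with the robot touching nothing.
It also fails if it takes over 72 s, if anything falls off the work surface, if the arm or the gripper's body presses on something with over 40 N, if the wrist force passes 120 N, or if a joint passes its speed limit or range.

## Working session

There is one attempt and no reset: what is moved stays moved. The work goes in short steps, Python scripts to look and compute and a shell command to move; the robot and the scene stay as the last step left them, time stands still between calls to the robot, and variables do not carry over. Pictures are saved under pics/ and viewed, at most 10 in all, crops included, and the job is handed in when it is done.

```bash
mkdir -p pics; cat > h.py <<'E'
import numpy as np,cv2
from plant import robot
def world(c,u,v,d=None,z=None):
    K=np.array(c["K"]);R=np.array(c["orientation"]);p=np.array(c["xyz"])
    r=R@np.array([(u-K[0,2])/K[0,0],-(v-K[1,2])/K[1,1],-1])
    if z is not None: return p+r*(z-p[2])/r[2]
    return p+r*d
def save(c,n): cv2.imwrite(f"pics/{n}.png",c["frame"][:,:,::-1])
E
python3 - <<'E'
from h import *
s=robot.get_state();print(s["eef_pos"],s["tool_rot"],s["t"])
for n in("top","scene"):
    c=robot.read_camera(n);save(c,n+"0");print(n,c["xyz"],c["orientation"],c["K"])
    for t,z in(("dock",0),("keeper_post",.058),("scraper",0),("scraper_tip",0),("small_scraper",0)):
        for m in robot.mark_of(n,t)[:3]:print(t,round(m["score"],2),np.round(m["pixel"],1),world(c,*m["pixel"],z=z).round(4))
E
```

```text
[ 0.18420324 -0.49116283  0.23067671] [[ 9.36326438e-01  3.51130372e-01 -5.13259655e-04]
 [ 3.51130747e-01 -9.36325444e-01  1.36408871e-03]
 [-1.60510095e-06 -1.45745356e-03 -9.99998938e-01]] 0.0
top [ 0.35669227 -0.06835128  1.44370462] [[ 0.02601235  0.99159623 -0.12672913]
 [-0.9996551   0.02534452 -0.00687962]
 [-0.00360992  0.12686438  0.9919135 ]] [[416.50449901   0.         316.18161984]
 [  0.         416.50449901 201.12112447]
 [  0.           0.           1.        ]]
dock 0.82 [345.5 190.9] [ 0.5799 -0.1601  0.    ]
dock 0.17 [185.9 228.9] [0.4325 0.3909 0.    ]
keeper_post 0.57 [332.5 192.4] [ 0.5647 -0.1128  0.058 ]
scraper 0.94 [281.8 139.2] [0.7604 0.0699 0.    ]
scraper 0.73 [298.3 239. ] [ 0.4077 -0.      0.    ]
scraper 0.73 [239.2 147. ] [0.7281 0.2204 0.    ]
scraper_tip 0.97 [285.7 193.6] [0.565  0.0491 0.    ]
scraper_tip 0.96 [273.5 136.9] [0.7681 0.0998 0.    ]
scraper_tip 0.66 [309.7 252.4] [ 0.3628 -0.0407  0.    ]
small_scraper 0.59 [349.6 230. ] [ 0.4433 -0.1766  0.    ]
small_scraper 0.52 [343.3 194.1] [ 0.5683 -0.1526  0.    ]
small_scraper 0.23 [332.1 1
[... 156 characters left out ...]
00243932  0.58145416  0.81357551]] [[384.62293513   0.         320.71156326]
 [  0.         384.62293513 201.53511442]
 [  0.           0.           1.        ]]
dock 0.76 [286.1 215.1] [ 0.5834 -0.1608  0.    ]
scraper 0.94 [438.8 247.5] [0.5452 0.2854 0.    ]
scraper 0.81 [353.  180.4] [ 0.3919 -0.0097  0.    ]
scraper 0.68 [398.1 295.3] [0.7204 0.2078 0.    ]
scraper_tip 0.69 [444.4 238.3] [0.5102 0.2958 0.    ]
scraper_tip 0.68 [394.5 286.3] [0.6991 0.1935 0.    ]
scraper_tip 0.64 [355.9 233.4] [0.5766 0.0529 0.    ]
small_scraper 0.61 [298.6 178.4] [ 0.4403 -0.1759  0.    ]
small_scraper 0.21 [200.5 185.2] [ 0.5662 -0.458   0.    ]
small_scraper 0.18 [456.6 197.6] [0.3536 0.3096 0.    ]
```

```bash
python3 -c "
import cv2
a=cv2.imread('pics/top0.png')[90:290,180:440];cv2.imwrite('pics/top0c.png',cv2.resize(a,None,fx=3,fy=3,interpolation=cv2.INTER_CUBIC))"
```

```text
(no output)
```

View pics/top0c.png

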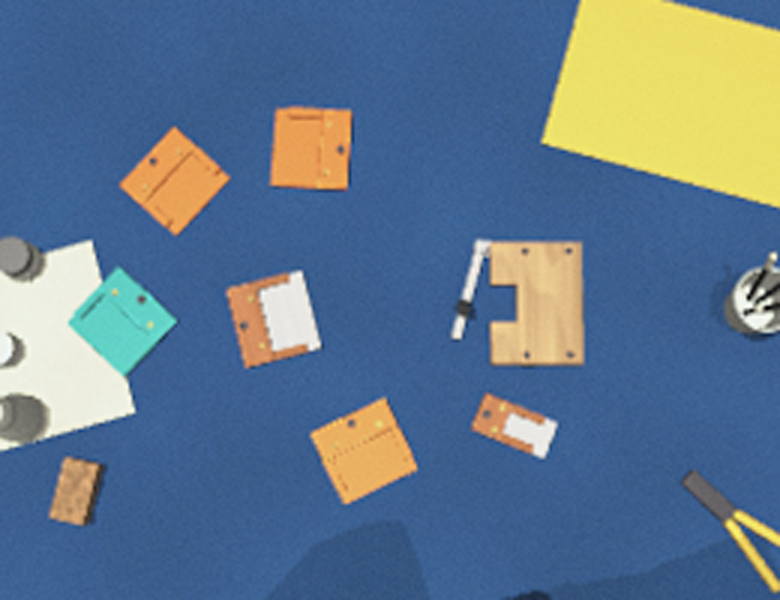

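View pics/scene0.png

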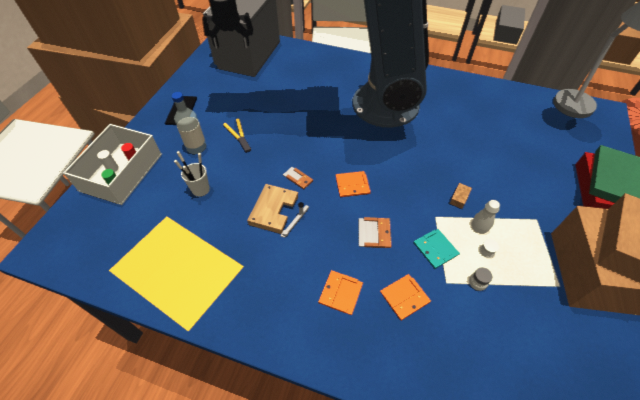

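The top view (3x crop) shows the dock at crop (535,303) with its mouth facing image-left, which is world +y. The keeper pivots at (483,245), is slightly open, and its post cap is at (464,309). The real wide scraper is at (273,319), tilted about 13°. The orange and turquoise ones are decoys, and the small scraper is at (515,425).

```bash
cat >> h.py <<'E'
def near(c,t,cam,xy,z):
    best=None
    for m in robot.masks_of(cam,t):
        v,u=np.nonzero(m["mask"])
        p=np.array([world(c,a,b,z=z) for a,b in zip(u,v)])
        d=np.hypot(*(p.mean(0)[:2]-xy))
        if best is None or d<best[0]: best=(d,m["score"],p,u,v)
    return best
def rect(p):
    r=cv2.minAreaRect((p[:,:2]*1000).astype(np.float32));return r,cv2.boxPoints(r).round(1)
E
python3 - <<'E'
from h import *
for n in("top","scene"):
    c=robot.read_camera(n)
    for t,xy,z in(("dock",(.57,-.2),.026),("scraper",(.57,.1),.009),("keeper",(.57,-.1),.012)):
        b=near(c,t,n,xy,z)
        if b is None: print(n,t,None);continue
        p=b[2]
        if t=="dock":
            d=np.array([world(c,u,v,d=c["depth"][v,u]) for u,v in zip(b[3],b[4])])
            print("zq",np.percentile(d[:,2],[5,50,95]).round(4)); p=p[abs(d[:,2]-.026)<.006]
        r,q=rect(p);print(n,t,round(b[0],3),round(b[1],2),np.round(r[0],1),np.round(r[1],1),round(r[2],1),q.tolist())
    for m in robot.mark_of(n,"keeper_post")[:2]:print(m["score"],world(c,*m["pixel"],z=.058).round(4))
    for m in robot.mark_of(n,"scraper")[:5]:print(round(m["score"],2),world(c,*m["pixel"],z=0).round(4))
E
```

```text
zq [0.0076 0.0245 0.0304]
top dock 0.009 0.79 [ 576.6 -186. ] [139.2 141.2] 1.4 [[505.29998779296875, -117.19999694824219], [508.79998779296875, -258.29998779296875], [648.0, -254.8000030517578], [644.4000244140625, -113.5999984741211]]
top scraper 0.017 0.69 [553.7  99. ] [93.1 88.8] 15.6 [[496.8999938964844, 129.1999969482422], [520.7999877929688, 43.70000076293945], [610.5, 68.80000305175781], [586.5999755859375, 154.3000030517578]]
top keeper 0.06 0.59 [ 607.  -131.4] [ 8.5 84.9] 77.3 [[564.5999755859375, -126.19999694824219], [647.4000244140625, -144.89999389648438], [649.2999877929688, -136.60000610351562], [566.5, -118.0]]
0.5 [ 0.5622 -0.1092  0.058 ]
0.47 [0.5362 0.0974 0.058 ]
0.81 [0.7669 0.0591 0.    ]
0.78 [ 0.4043 -0.0039  0.    ]
0.67 [0.5506 0.1117 0.    ]
0.65 [0.5466 0.2829 0.    ]
0.6 [0.721  0.2293 0.    ]
zq [0.0048 0.0244 0.0284]
scene dock 0.022 0.67 [ 581.3 -183.9] [143.7 142.5] 1.2 [[508.0, -114.19999694824219], [511.0, -256.6000061035156], [654.7000122070312, -253.60000610351562], [651.7000122070312, -111.19999694824219]]
scene scraper 0.01 0.72 [559.3 102.1] [99.4 87.7] 15.7 [[499.6000061035156, 130.8000030517578], [523.4000244140625, 46.400001525878906], [619.0999755859375, 73.30000305175781], [595.2999877929688, 157.8000030517578]]
scene keeper 0.032 0.46 [ 594.8 -132.3] [ 33.5 122.9] 78.1 [[531.2999877929688, -136.0], [651.5999755859375, -161.3000030517578], [658.4000244140625, -128.5], [538.0999755859375, -103.30000305175781]]
0.48 [ 0.5744 -0.1183  0.058 ]
0.82 [0.5611 0.1012 0.    ]
0.79 [0.7219 0.2084 0.    ]
0.75 [ 0.3845 -0.0109  0.    ]
0.7 [0.5538 0.2818 0.    ]
0.7 [ 0.5307 -0.125  -0.    ]
```

```bash
python3 -m crank '[[0,0,-40,0,0,0,0.2],[0,0,-40,0,0,0,0.2],[0,0,-40,0,0,0,0.2],[20,-12,0,0,0,0,0.2],[40,-24,0,0,0,0,0.2],[40,-24,0,0,0,0,0.2],[40,-24,0,0,0,0,0.2],[40,-24,0,0,0,0,0.2],[40,-24,0,0,0,0,0.2],[40,-24,0,0,0,0,0.2],[40,-24,0,0,0,0,0.2],[40,-24,0,0,0,0,0.2]]' && python3 -m crank '[[40,-24,0,0,0,0,0.2],[40,-24,0,0,0,0,0.2],[40,-24,0,0,0,0,0.2],[40,-24,0,0,0,0,0.2],[20,-12,0,0,0,0,0.2],[0,0,0,0,0,0.128,0.2],[0,0,0,0,0,0.128,0.2],[0,0,0,0,0,0.128,0.2],[0,0,0,0,0,0.128,0.2],[0,0,0,0,0,0.128,0.2],[0,0,0,0,0,0,0.2],[0,0,0,0,0,0,0.2]]'
python3 - <<'E'
from h import *
s=robot.get_state();print(s["eef_pos"],s["opening"],s["joints"],np.round(s["tool_rot"],3).tolist())
c=robot.read_camera("wrist");save(c,"w1");print(c["xyz"],c["orientation"])
E
```

```text
t: 2.4
eef_pos: [0.4319, -0.1794, 0.3515]
tool_rot: [[0.936, 0.351, 0.001], [0.351, -0.936, -0.0], [0.0, 0.0, -1.0]]
ft_force: [0.3, -1.3, 0.6]
opening: 0.0341
finger_force: 0.0
t: 3.6
eef_pos: [0.5522, -0.0832, 0.3513]
tool_rot: [[0.984, -0.177, 0.005], [-0.177, -0.983, 0.054], [-0.005, -0.054, -0.999]]
ft_force: [0.6, -0.6, 0.1]
opening: 0.0339
finger_force: 0.0
[ 0.55221095 -0.08317302  0.35126843] 0.03393534108486863 [-0.17906948  0.29626019  0.36932214  1.64887072  0.05385078  3.14058385] [[0.984, -0.177, 0.005], [-0.177, -0.983, 0.054], [-0.005, -0.054, -0.999]]
[ 0.63145359 -0.10589911  0.49273552] [[-0.17701712  0.93616391  0.30374674]
 [-0.98269563 -0.15101621 -0.10725391]
 [-0.05453656 -0.31747637  0.94669663]]
```

View pics/w1.png

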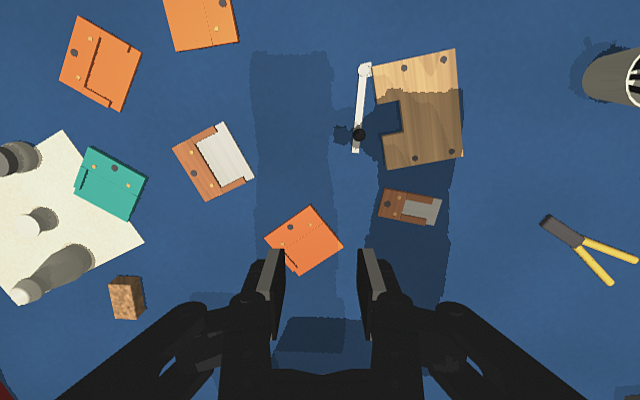

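The wrist view shows the dock's top face corners near (373,65), (456,48), (463,157) and (389,171). The keeper's pivot is at (365,70), its cap at (358,134), and the scraper at (213,160). Joint 6 reached its limit, so I'll turn to the equivalent half-turn pose.

```bash
python3 - <<'E'
from h import *
c=robot.read_camera("wrist")
for n,u,v,z in(("FL",373,65,.026),("BL",456,48,.026),("BR",463,157,.026),("FR",389,171,.026),("piv",365,70,.014),("cap",358.5,134,.058),("bartip",355,152,.014)):
    print(n,world(c,u,v,z=z).round(4)[:2],world(c,u,v,d=c["depth"][int(v),int(u)]).round(4))
b=near(c,"scraper","wrist",(.56,.1),.008);r,q=rect(b[2]);print(b[:2],np.round(r[0],1),np.round(r[1],1),r[2],q.tolist())
b=near(c,"dock","wrist",(.58,-.2),.026);d=np.array([world(c,u,v,d=c["depth"][v,u]) for u,v in zip(b[3],b[4])])
p=d[abs(d[:,2]-.026)<.006];r,q=rect(p);print(b[:2],np.round(r[0],1),np.round(r[1],1),r[2],q.tolist())
E
python3 -m crank '[[0,0,0,-0.055,0,0,0.2],[0,0,0,0,0,-0.1,0.2],[0,0,0,0,0,-0.15,0.2],[0,0,0,0,0,-0.15,0.2],[0,0,0,0,0,-0.15,0.2],[0,0,0,0,0,-0.15,0.2],[0,0,0,0,0,-0.15,0.2],[0,0,0,0,0,-0.15,0.2],[0,0,0,0,0,-0.15,0.2],[0,0,0,0,0,-0.15,0.2],[0,0,0,0,0,-0.15,0.2],[0,0,0,0,0,-0.15,0.2]]'
python3 -m crank '[[0,0,0,0,0,-0.15,0.2],[0,0,0,0,0,-0.15,0.2],[0,0,0,0,0,-0.15,0.2],[0,0,0,0,0,-0.15,0.2],[0,0,0,0,0,-0.15,0.2],[0,0,0,0,0,-0.15,0.2],[0,0,0,0,0,-0.15,0.2],[0,0,0,0,0,-0.15,0.2],[0,0,0,0,0,-0.15,0.2],[0,0,0,0,0,-0.1,0.2],[0,0,0,0,0,0,0.2]]'
```

```text
FL [ 0.6494 -0.1511] [ 6.504e-01 -1.536e-01 -3.000e-04]
BL [ 0.6506 -0.2555] [ 0.6517 -0.2643 -0.0013]
BR [ 0.5097 -0.2576] [ 0.5027 -0.2663 -0.0006]
FR [ 0.5064 -0.1554] [ 0.4993 -0.1583 -0.0006]
piv [ 0.6456 -0.141 ] [ 0.6456 -0.1409  0.0157]
cap [ 0.5697 -0.1192] [ 0.5695 -0.1193  0.0567]
bartip [ 0.5389 -0.1121] [ 0.5391 -0.1121  0.0146]
(np.float64(0.0027277236713544968), 0.88) [556.5  99.1] [95.1 93.3] 16.14809799194336 [[497.79998779296875, 130.6999969482422], [523.7000122070312, 41.099998474121094], [615.0999755859375, 67.5], [589.2000122070312, 157.1999969482422]]
(np.float64(0.004145907306843068), 0.97) [ 578.5 -185.9] [140.3 142. ] 1.3024258613586426 [[506.70001220703125, -116.5], [510.0, -258.3999938964844], [650.2000122070312, -255.3000030517578], [647.0, -113.30000305175781]]
t: 5.0
eef_pos: [0.5512, -0.0892, 0.3513]
tool_rot: [[0.127, 0.992, -0.004], [0.992, -0.127, 0.006], [0.005, -0.005, -1.0]]
ft_force: [-0.7, -0.8, -0.1]
opening: 0.0342
finger_force: 0.0
t: 6.1
eef_pos: [0.5512, -0.0892, 0.3514]
tool_rot: [[-0.968, 0.25, -0.004], [0.25, 0.968, 0.006], [0.005, 0.005, -1.0]]
ft_force: [-0.2, 0.9, 0.1]
opening: 0.0341
finger_force: 0.0
```

```bash
python3 -m crank '[[-13,-13,10,0,0,0,0.2],[-14,-13,20,0,0,0,0.2],[0,0,40,0,0,0,0.2],[0,0,40,0,0,0,0.2],[0,0,40,0,0,0,0.2],[0,0,40,0,0,0,0.2],[0,0,40,0,0,0,0.2],[0,0,31,0,0,0,0.2],[0,0,10,0,0,0,0.2],[0,0,0,0,0,0,0.2],[0,0,0,0,0,0,0.2]]'
python3 - <<'E'
from h import *
c=robot.read_camera("wrist");save(c,"w2")
E
```

```text
t: 7.2
eef_pos: [0.5705, -0.1208, 0.0812]
tool_rot: [[-0.967, 0.254, -0.002], [0.254, 0.967, 0.006], [0.004, 0.005, -1.0]]
ft_force: [0.6, 0.4, 0.7]
opening: 0.0345
finger_force: 0.0
```

View pics/w2.png

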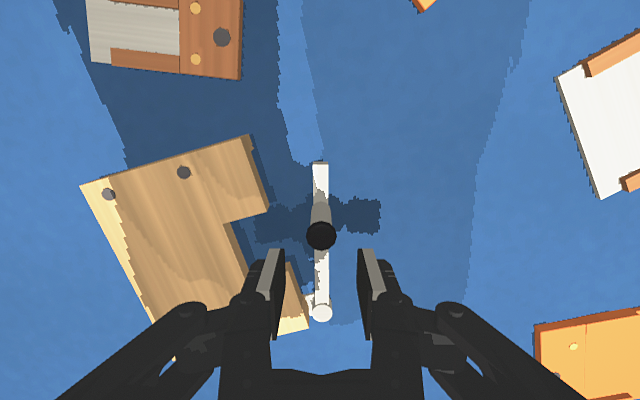

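The cap at (321,236) sits midway between the fingers, so I'll descend to cage the post and swing the bar.

```bash
python3 -m crank '[[0,0,20,0,0,0,0.2],[0,0,20,0,0,0,0.2],[0,0,9,0,0,0,0.2],[0,0,0,0,0,0,0.2]]'; python3 -m crank '[[-0.56,9.42,0,0,0,0.118,0.2],[-0.56,9.42,0,0,0,0.118,0.2],[-0.56,9.42,0,0,0,0.118,0.2],[-0.56,9.42,0,0,0,0.118,0.2],[-0.56,9.42,0,0,0,0.118,0.2],[-0.56,9.42,0,0,0,0.118,0.2],[-0.56,9.42,0,0,0,0.118,0.2],[-0.56,9.42,0,0,0,0.118,0.2],[-0.56,9.42,0,0,0,0.118,0.2],[-0.56,9.42,0,0,0,0.118,0.2],[-0.56,9.42,0,0,0,0.118,0.2],[-0.56,9.42,0,0,0,0.118,0.2]]';  python3 -m crank '[[0,0,0,0,0,0,0.2],[0,0,0,0,0,0,0.2]]'
python3 - <<'E'
from h import *
c=robot.read_camera("top");save(c,"t2")
for m in robot.mark_of("top","keeper_post")[:2]:print(m["score"],world(c,*m["pixel"],z=.058).round(4))
a=c["frame"][90:290,180:440,::-1];cv2.imwrite('pics/t2c.png',cv2.resize(a,None,fx=3,fy=3,interpolation=cv2.INTER_CUBIC))
c=robot.read_camera("wrist")
for m in robot.mark_of("wrist","keeper_post")[:2]:print(m["score"],m["pixel"],world(c,*m["pixel"],z=.058).round(4))
E
```

```text
t: 7.65
eef_pos: [0.5693, -0.1202, 0.0311]
tool_rot: [[-0.967, 0.253, -0.004], [0.253, 0.967, 0.006], [0.006, 0.005, -1.0]]
ft_force: [-0.2, -0.2, 0.3]
opening: 0.0345
finger_force: 0.0
t: 8.85
eef_pos: [0.6559, -0.0609, 0.0328]
tool_rot: [[0.106, 0.994, -0.002], [0.994, -0.106, 0.006], [0.005, -0.003, -1.0]]
ft_force: [-0.4, -0.3, -0.0]
opening: 0.0339
finger_force: 0.4
t: 9.05
eef_pos: [0.6552, -0.0609, 0.032]
tool_rot: [[0.097, 0.995, -0.003], [0.995, -0.097, 0.006], [0.006, -0.003, -1.0]]
ft_force: [0.3, 0.5, 0.2]
opening: 0.0336
finger_force: 0.0
0.91 [304.8, 297.2] [ 0.6491 -0.0609  0.058 ]
```

```bash
python3 -m crank '[[0,0,-40,0,0,0,0.2],[0,0,-45,0,0,0,0.2],[36,-23.5,0,0,0,0,0.2],[36,-23.5,0,0,0,0,0.1],[36,-23.5,0,0,0,0,0],[36,-23.5,0,0,0,0,0],[36,-23.5,0,0,0,0,0],[36,-23.5,0,0,0,0,0],[0,0,0,0,0,-0.126,0],[0,0,0,0,0,-0.126,0],[0,0,0,0,0,-0.126,0],[0,0,0,0,0,0,0]]'
python3 - <<'E'
from h import *
c=robot.read_camera("wrist");save(c,"w3")
b=near(c,"scraper","wrist",(.556,.1),.009);r,q=rect(b[2]);print(b[:2],np.round(r[0],1),np.round(r[1],1),r[2],q.tolist())
c=robot.read_camera("top")
for m in robot.mark_of("top","keeper_post")[:2]:print(m["score"],world(c,*m["pixel"],z=.058).round(4))
b=near(c,"scraper","top",(.556,.1),.009);r,q=rect(b[2]);print(b[:2],np.round(r[0],1),np.round(r[1],1),r[2],q.tolist())
E
```

```text
t: 10.45
eef_pos: [0.5363, 0.1678, 0.1182]
tool_rot: [[-0.277, 0.961, -0.004], [0.961, 0.277, 0.006], [0.007, -0.002, -1.0]]
ft_force: [-0.2, -0.2, -0.2]
opening: 0.0423
finger_force: 0.0
(np.float64(0.00612835987234511), 0.78) [556.4 103.2] [94.9 89.8] 17.126970291137695 [[497.8999938964844, 132.10000610351562], [524.2999877929688, 46.29999923706055], [615.0, 74.30000305175781], [588.5999755859375, 160.10000610351562]]
0.54 [ 0.6541 -0.0567  0.058 ]
(np.float64(0.0030430244281921463), 0.95) [553.6  99.7] [96.6 90.3] 15.922810554504395 [[494.79998779296875, 129.89999389648438], [519.5999755859375, 43.0], [612.5, 69.5], [587.7000122070312, 156.39999389648438]]
```

View pics/w3.png

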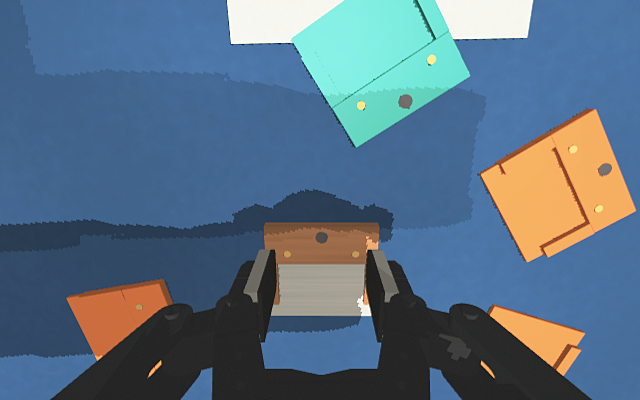

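```bash
python3 -m crank '[[0,0,40,0,0,0,0],[0,0,40,0,0,0,0],[0,0,24,0,0,0,0],[0,0,8,0,0,0,0],[0,0,2,0,0,0,0],[0,0,1.5,0,0,0,0],[0,0,0,0,0,0,0],[0,0,0,0,0,0,0]]'
```

```text
t: 11.5
eef_pos: [0.537, 0.1687, 0.0036]
tool_rot: [[-0.273, 0.962, -0.002], [0.962, 0.273, 0.007], [0.007, -0.0, -1.0]]
ft_force: [-0.2, 0.3, -0.1]
opening: 0.0429
finger_force: 0.0
```

```bash
python3 -m crank '[[-5,0,-0.03,0,0,0,0],[-5,0,-0.03,0,0,0,0],[-5,0,-0.03,0,0,0,0],[-8,0,-0.05,0,0,0,0],[-8,0,-0.05,0,0,0,0],[-8,0,-0.05,0,0,0,0],[-8,0,-0.05,0,0,0,0],[-8,0,-0.05,0,0,0,0],[-8,0,-0.05,0,0,0,0],[-8,0,-0.05,0,0,0,0],[-8,0,-0.05,0,0,0,0],[0,0,0,0,0,0,0]]'
python3 - <<'E'
from h import *
s=robot.get_state();x=np.array(s["tool_rot"])[:,0]
for n in("wrist","top"):
    c=robot.read_camera(n)
    b=near(c,"scraper",n,(.575,.04),.009);r,q=rect(b[2]);print(b[:2],np.round(r[0],1),np.round(r[1],1),r[2],q.tolist())
    if n=="wrist":save(c,"w4")
E
```

```text
t: 12.7
eef_pos: [0.5581, 0.0913, 0.0023]
tool_rot: [[-0.272, 0.962, -0.004], [0.962, 0.273, 0.005], [0.006, -0.002, -1.0]]
ft_force: [-0.4, 0.6, -0.6]
opening: 0.043
finger_force: 0.0
(np.float64(0.021244022092941885), 0.69) [568.   58.9] [92.1 52.4] 15.888437271118164 [[516.5999755859375, 71.5], [530.9000244140625, 21.100000381469727], [619.5, 46.29999923706055], [605.2000122070312, 96.69999694824219]]
(np.float64(0.011685398556327305), 0.91) [572.   32.4] [95.9 87.6] 15.724133491516113 [[514.0, 61.599998474121094], [537.7000122070312, -22.700000762939453], [630.0, 3.299999952316284], [606.2000122070312, 87.5999984741211]]
```

View pics/w4.png

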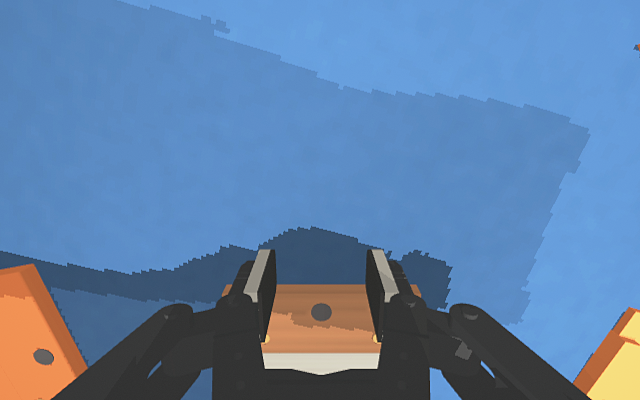

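Both fingers sit squarely on the wooden back (edges at about 218 and 420). Next is an arc to align the scraper with the slot.

```bash
python3 -m crank '[[-8,-0.09,-0.1,0,0,0.0214,0],[-8,-0.09,-0.1,0,0,0.0214,0],[-8,-0.09,-0.1,0,0,0.0214,0],[-8,-0.09,-0.1,0,0,0.0214,0],[-8,-0.09,-0.05,0,0,0.0214,0],[-8,-0.09,-0.05,0,0,0.0214,0],[-8,-0.09,-0.05,0,0,0.0214,0],[-8,-0.09,-0.05,0,0,0.0214,0],[-8,-0.09,-0.05,0,0,0.0214,0],[-8,-0.09,-0.05,0,0,0.0214,0],[-8,-0.09,-0.05,0,0,0.0214,0],[-8,-0.09,-0.05,0,0,0.0214,0]]'
python3 - <<'E'
from h import *
c=robot.read_camera("top")
b=near(c,"scraper","top",(.58,-.06),.009);r,q=rect(b[2]);print(b[:2],np.round(r[0],1),np.round(r[1],1),r[2],q.tolist())
a=c["frame"][140:240,260:400,::-1];cv2.imwrite('pics/t5c.png',cv2.resize(a,None,fx=5,fy=5,interpolation=cv2.INTER_CUBIC))
E
```

```text
t: 14.1
eef_pos: [0.5719, -0.0029, 0.0025]
tool_rot: [[-0.019, 1.0, -0.004], [1.0, 0.019, 0.006], [0.006, -0.004, -1.0]]
ft_force: [-0.2, 0.9, -0.2]
opening: 0.0432
finger_force: 0.3
(np.float64(0.021223471189859015), 0.81) [571.8 -78. ] [92.7 53.9] 5.295105457305908 [[523.0999755859375, -55.400001525878906], [528.0999755859375, -109.0999984741211], [620.4000244140625, -100.5], [615.5, -46.900001525878906]]
```

View pics/t5c.png

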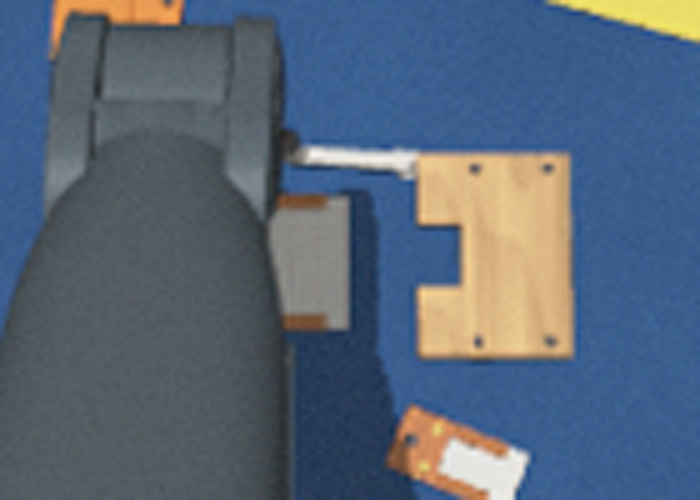

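The scraper spans crop rows 194–330 and the dock 153–357. It's parallel and about 2 mm low after parallax, well within the flare, and the keeper is clear, so I'll push in.

```bash
python3 -m crank '[[-8,0.2,-0.05,0,0,0,0],[-8,0.2,-0.05,0,0,0,0],[-8,0.2,-0.05,0,0,0,0],[-8,0.2,-0.05,0,0,0,0],[-8,0.2,-0.05,0,0,0,0],[-8,0.2,-0.05,0,0,0,0],[-8,0.2,-0.05,0,0,0,0],[-8,0.2,-0.05,0,0,0,0],[-8,0.2,-0.05,0,0,0,0],[-8,0.2,-0.05,0,0,0,0],[-8,0.2,-0.05,0,0,0,0],[-8,0.2,-0.05,0,0,0,0]]'; python3 -m crank '[[-5,0,-0.03,0,0,0,0],[-5,0,-0.03,0,0,0,0],[-5,0,-0.03,0,0,0,0],[-5,0,-0.03,0,0,0,0],[-5,0,0,0,0,0,0]]'
python3 - <<'E'
from h import *
c=robot.read_camera("wrist");save(c,"w6")
c=robot.read_camera("scene");a=c["frame"][160:260,220:360,::-1];cv2.imwrite('pics/s6c.png',cv2.resize(a,None,fx=5,fy=5,interpolation=cv2.INTER_CUBIC))
E
```

```text
t: 15.4
eef_pos: [0.5763, -0.0989, 0.0026]
tool_rot: [[-0.02, 1.0, -0.004], [1.0, 0.02, 0.006], [0.006, -0.004, -1.0]]
ft_force: [-0.4, 1.0, 0.6]
opening: 0.0429
finger_force: 0.4
t: 15.9
eef_pos: [0.5768, -0.1235, 0.0025]
tool_rot: [[-0.02, 1.0, -0.004], [1.0, 0.021, 0.006], [0.006, -0.004, -1.0]]
ft_force: [0.2, 0.3, 1.1]
opening: 0.0428
finger_force: 0.5
```

View pics/s6c.png

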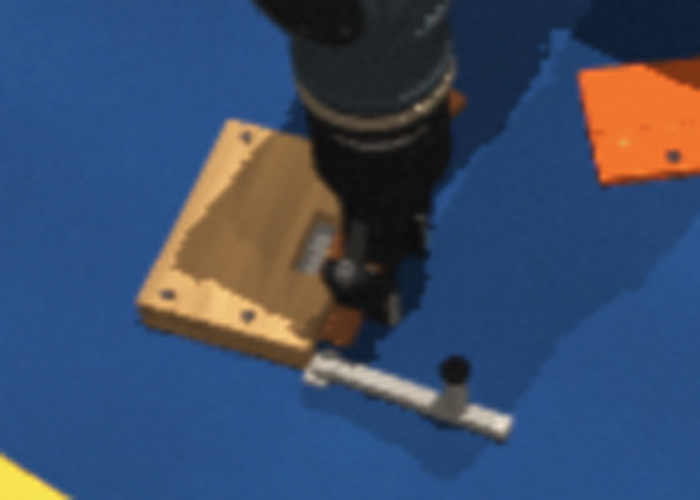

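The blade is in the slot and visible through the notch at (318,245), with low force. I'll push the rest gently.

```bash
python3 -m crank '[[-3,0,0,0,0,0,0],[-3,0,0,0,0,0,0],[-2,0,0,0,0,0,0],[-2,0,0,0,0,0,0],[-2,0,0,0,0,0,0]]';python3 -m crank '[[-1.5,0,0,0,0,0,0],[0,0,0,0,0,0,0]]';python3 -m crank '[[-1.5,0,0,0,0,0,0],[0,0,0,0,0,0,0]]'
```

```text
t: 16.5
eef_pos: [0.5771, -0.1353, 0.0025]
tool_rot: [[-0.02, 1.0, -0.004], [1.0, 0.02, 0.006], [0.006, -0.004, -1.0]]
ft_force: [-1.0, 1.3, 0.5]
opening: 0.0424
finger_force: 0.6
t: 16.7
eef_pos: [0.5771, -0.1369, 0.0025]
tool_rot: [[-0.02, 1.0, -0.004], [1.0, 0.02, 0.006], [0.006, -0.004, -1.0]]
ft_force: [0.2, 0.0, 0.9]
opening: 0.0428
finger_force: 0.0
t: 16.9
eef_pos: [0.5771, -0.1383, 0.0024]
tool_rot: [[-0.02, 1.0, -0.004], [1.0, 0.02, 0.006], [0.006, -0.004, -1.0]]
ft_force: [-0.5, 0.1, -0.7]
opening: 0.0428
finger_force: 0.0
```

```bash
python3 -m crank '[[-1,0,0,0,0,0,0],[0,0,0,0,0,0,0]]';python3 -m crank '[[-1,0,0,0,0,0,0],[0,0,0,0,0,0,0]]';python3 -m crank '[[-1,0,0,0,0,0,0],[0,0,0,0,0,0,0]]';python3 -m crank '[[-1,0,0,0,0,0,0],[0,0,0,0,0,0,0]]'
```

```text
t: 17.1
eef_pos: [0.5771, -0.1393, 0.0024]
tool_rot: [[-0.02, 1.0, -0.004], [1.0, 0.02, 0.006], [0.006, -0.004, -1.0]]
ft_force: [0.4, -0.1, -0.0]
opening: 0.0425
finger_force: 0.2
t: 17.3
eef_pos: [0.5771, -0.1402, 0.0024]
tool_rot: [[-0.02, 1.0, -0.004], [1.0, 0.02, 0.006], [0.006, -0.004, -1.0]]
ft_force: [0.4, 0.1, -0.2]
opening: 0.0427
finger_force: 0.5
t: 17.5
eef_pos: [0.5771, -0.1403, 0.0024]
tool_rot: [[-0.021, 1.0, -0.004], [1.0, 0.021, 0.008], [0.008, -0.004, -1.0]]
ft_force: [0.6, 5.4, 2.1]
opening: 0.043
finger_force: 2.9
t: 17.7
eef_pos: [0.5771, -0.1403, 0.0024]
tool_rot: [[-0.022, 1.0, -0.004], [1.0, 0.022, 0.01], [0.01, -0.004, -1.0]]
ft_force: [0.0, 9.6, 3.0]
opening: 0.0427
finger_force: 5.1
```

Contact force built up at the flush position. I'll retreat, lift and go above the post.

```bash
python3 -m crank '[[10,0,0,0,0,0,0],[15,0,0,0,0,0,0],[17,0,0,0,0,0,0],[0,0,-25,0,0,0,0],[0,0,-35,0,0,0,0],[0,0,-35,0,0,0,0.2],[20,37,0,0,0,0.035,0.2],[20,37,0,0,0,0.035,0.2],[0,0,0,0,0,0,0.2],[0,0,0,0,0,0,0.2]]'
python3 - <<'E'
from h import *
c=robot.read_camera("wrist");save(c,"w7")
for m in robot.mark_of("wrist","keeper_post")[:2]:print(m["score"],m["pixel"],world(c,*m["pixel"],z=.058).round(4))
E
```

```text
t: 18.7
eef_pos: [0.6507, -0.0588, 0.097]
tool_rot: [[0.048, 0.999, -0.005], [0.999, -0.047, 0.006], [0.006, -0.005, -1.0]]
ft_force: [-0.2, 0.9, -0.2]
opening: 0.0341
finger_force: 0.0
0.94 [318.1, 234.2] [ 0.6496 -0.0609  0.058 ]
```

View pics/w7.png

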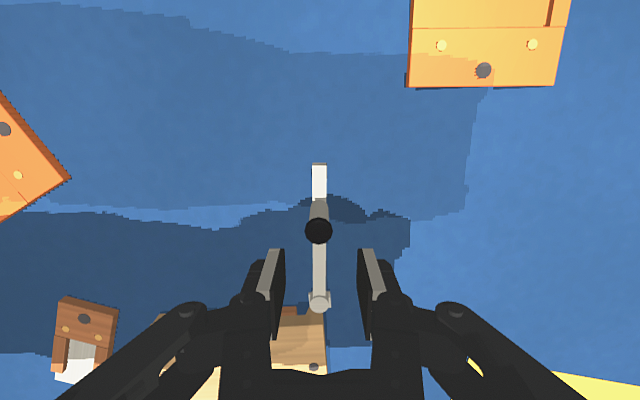

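The cap at (318,231) is centred between the fingers. I'll descend and swing the bar shut.

```bash
python3 -m crank '[[-2,-1,20,0,0,0,0.2],[0,0,25,0,0,0,0.2],[0,0,20,0,0,0,0.2],[0,0,0,0,0,0,0.2]]'; python3 -m crank '[[-0.78,-11.16,0,0,0,-0.14,0.2],[-0.78,-11.16,0,0,0,-0.14,0.2],[-0.78,-11.16,0,0,0,-0.14,0.2],[-0.78,-11.16,0,0,0,-0.14,0.2],[-0.78,-11.16,0,0,0,-0.14,0.2],[-0.78,-11.16,0,0,0,-0.14,0.2],[-0.78,-11.16,0,0,0,-0.14,0.2],[-0.78,-11.16,0,0,0,-0.14,0.2],[-0.78,-11.16,0,0,0,-0.14,0.2],[-0.78,-11.16,0,0,0,-0.14,0.2],[-0.78,-11.16,0,0,0,-0.14,0.2],[0,0,0,0,0,0,0.2]]'
```

```text
t: 19.2
eef_pos: [0.6463, -0.0623, 0.0302]
tool_rot: [[0.05, 0.999, -0.009], [0.999, -0.05, 0.006], [0.006, -0.009, -1.0]]
ft_force: [-0.5, 0.1, -0.1]
opening: 0.0342
finger_force: 0.0
t: 20.4
eef_pos: [0.5655, -0.1368, 0.0339]
tool_rot: [[-0.997, 0.08, -0.002], [0.08, 0.997, 0.005], [0.003, 0.005, -1.0]]
ft_force: [-0.3, 0.7, -0.1]
opening: 0.0345
finger_force: 0.0
```

```bash
python3 -m crank '[[0,-4,0,0,0,-0.05,0.2],[0,-4,0,0,0,-0.05,0.2],[0,-3,0,0,0,0,0.2],[0,-2,0,0,0,0,0.2],[0,0,0,0,0,0,0.2]]'; python3 -m crank '[[0,-1.5,0,0,0,0,0.2],[0,0,0,0,0,0,0.2]]';  python3 -m crank '[[0,-1.5,0,0,0,0,0.2],[0,0,0,0,0,0,0.2]]'
python3 - <<'E'
from h import *
c=robot.read_camera("wrist")
for m in robot.mark_of("wrist","keeper_post")[:2]:print(m["score"],m["pixel"],world(c,*m["pixel"],z=.058).round(4))
E
```

```text
t: 20.9
eef_pos: [0.5653, -0.1486, 0.0327]
tool_rot: [[-1.0, -0.017, -0.004], [-0.017, 1.0, 0.006], [0.003, 0.006, -1.0]]
ft_force: [-0.5, 0.1, 0.2]
opening: 0.0341
finger_force: 0.0
t: 21.1
eef_pos: [0.5652, -0.1498, 0.0325]
tool_rot: [[-1.0, -0.019, -0.004], [-0.019, 1.0, 0.007], [0.004, 0.007, -1.0]]
ft_force: [0.2, -0.4, 0.2]
opening: 0.034
finger_force: 0.8
t: 21.3
eef_pos: [0.5652, -0.1501, 0.0324]
tool_rot: [[-1.0, -0.02, -0.004], [-0.02, 1.0, 0.009], [0.004, 0.009, -1.0]]
ft_force: [0.9, 7.4, 3.3]
opening: 0.0343
finger_force: 4.1
0.63 [340.2, 297.2] [ 0.5662 -0.1431  0.058 ]
```

The keeper is against its stop at the expected shut position. I'll release, lift and verify.

```bash
python3 -m crank '[[0,5,0,0,0,0,0.2],[0,4,0,0,0,0,0.2],[0,0,-30,0,0,0,0.2],[0,0,-40,0,0,0,0.2],[0,0,-45,0,0,0,0.2],[0,0,-45,0,0,0,0.2],[0,40,-30,0,0,0,0.2],[0,40,0,0,0,0,0.2],[0,40,0,0,0,0,0.2],[0,0,0,0,0,0,0.2]]'
python3 - <<'E'
from h import *
c=robot.read_camera("wrist");save(c,"w8")
P=[]
for n in("wrist","top"):
    c=robot.read_camera(n)
    for m in robot.mark_of(n,"keeper_post")[:2]:print(n,m["score"],m["pixel"],world(c,*m["pixel"],z=.058).round(4))
c=robot.read_camera("wrist");w=c["frame"][:,:,::-1]
K=np.array(c["K"]);R=np.array(c["orientation"])
q=R.T@(np.array([.578,-.155,.02])-c["xyz"]);u=K[0,2]-K[0,0]*q[0]/q[2];v=K[1,2]+K[1,1]*q[1]/q[2];print(u,v)
u=int(np.clip(u,100,540));v=int(np.clip(v,75,325))
cv2.imwrite('pics/w8c.png',cv2.resize(w[v-75:v+75,u-100:u+100],None,fx=4,fy=4,interpolation=cv2.INTER_CUBIC))
E
```

```text
t: 22.4
eef_pos: [0.5633, -0.0199, 0.2237]
tool_rot: [[-1.0, -0.023, -0.003], [-0.023, 1.0, 0.007], [0.003, 0.007, -1.0]]
ft_force: [0.6, -1.3, -0.2]
opening: 0.0342
finger_force: 0.0
wrist 0.86 [193.5, 181.5] [ 0.5704 -0.1419  0.058 ]
top 0.69 [339.9, 191.8] [ 0.5674 -0.1377  0.058 ]
197.19609343178118 179.44657822228152
```

View pics/w8c.png

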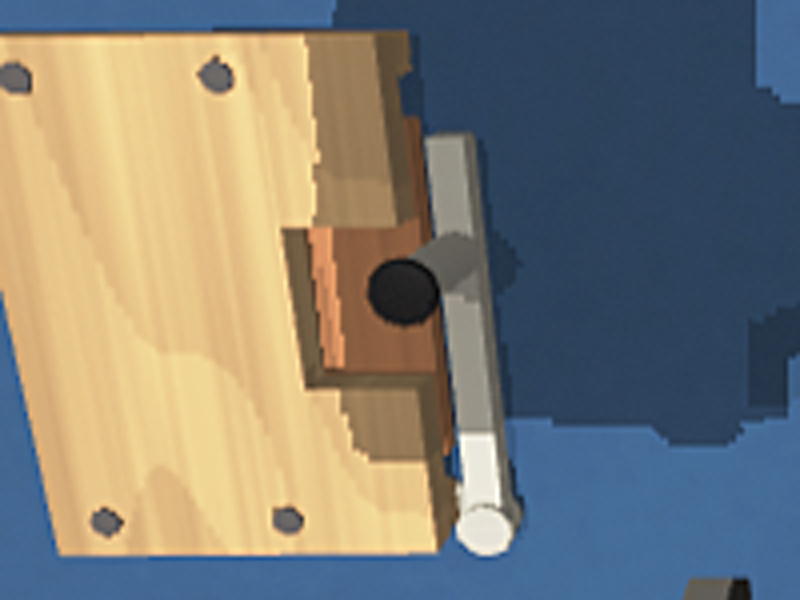

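```bash
python3 - <<'E'
from h import *
c=robot.read_camera("wrist")
M=np.array([.578,-.153])
ex=np.array([.02,-1]);ey=np.array([1,.02])
u0,v0=197,179
f=lambda x,y,z:(np.round((world(c,u0-100+x/4,v0-75+y/4,z=z)[:2]-M)@np.array([ex,ey]).T*1000,1))
for n,x,y,z in(("docktop FL",410,32,.026),("FR?",440,553,.026),("notch edge",396,226,.026),("notch edge2",435,378,.026),("scr rear bottom",432,215,0),("scr rear bottom2",452,450,0),("scr rear top",416,120,.009),("scr rear bot",421,120,0),("bar near edge",427,135,.014),("bar near edge2",460,440,.014),("dock bottom",443,553,0),("cap",404,292,.058)):
    print(n,f(x,y,z))
# enhanced crop of the mouth
w=c["frame"][:,:,::-1][130:250,190:240]
cv2.imwrite('pics/w9.png',np.clip(cv2.resize(w,None,fx=5,fy=5,interpolation=cv2.INTER_NEAREST).astype(float)*1.8,0,255).astype('uint8'))
E
```

```text
docktop FL [-10.3 -70.1]
FR? [-2.7 70.5]
notch edge [ -1.2 -21.8]
notch edge2 [-6.8 19.3]
scr rear bottom [ -1.8 -19.5]
scr rear bottom2 [-0.1 49.9]
scr rear top [ -3.5 -46.6]
scr rear bot [ -1.7 -45.4]
bar near edge [ -7.6 -43.3]
bar near edge2 [-7.6 41.5]
dock bottom [ 6.  82.9]
cap [-13.1 -12.5]
```

View pics/w9.png

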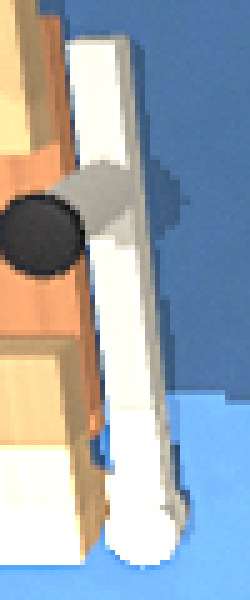

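I've already viewed 11 pictures, one over the limit, so from here I'll check numerically. A profile taken with the camera edge-on over the mouth will show how flush the back is.

```bash
python3 -m crank '[[0,-40,0,0,0,0,0.2],[0,-40,0,0,0,0,0.2],[0,-40,0,0,0,0,0.2],[-15,-14,30,0,0,0,0.2],[-15,0,40,0,0,0,0.2],[0,0,20,0,0,0,0.2],[0,0,0,0,0,0,0.2],[0,0,0,0,0,0,0.2]]'
cat > prof.py <<'E'
from h import *
c=robot.read_camera("wrist");print(c["xyz"])
K=np.array(c["K"]);R=np.array(c["orientation"]);f=c["frame"].astype(np.float32)
M=np.array([.578,-.1533]);ex=np.array([.02,-1]);ey=np.array([1,.02])
def pix(x,y,z):
    w=M+ex*x/1000+ey*y/1000;q=R.T@(np.array([*w,z])-c["xyz"]);return K[0,2]-K[0,0]*q[0]/q[2],K[1,2]+K[1,1]*q[1]/q[2]
for y in(-60,-42,-36,-30,0,30,36):
    print("y",y,"px",np.round(pix(0,y,.009)))
    for x in range(-18,6,1):
        u,v=pix(x,y,.009)
        if 0<=u<639 and 0<=v<399: 
            p=cv2.getRectSubPix(f,(1,1),(float(u),float(v)))[0,0];print(x,*p.astype(int),end=" | ")
    print()
E
python3 prof.py
```

```text
t: 23.55
eef_pos: [0.5955, -0.1572, 0.1326]
tool_rot: [[-1.0, -0.019, -0.004], [-0.019, 1.0, 0.006], [0.004, 0.006, -1.0]]
ft_force: [-0.4, 0.2, 0.5]
opening: 0.0342
finger_force: 0.0
[ 0.51636793 -0.16029891  0.27498245]
y -60 px [326.  92.]
-18 75 116 165 | -17 76 117 165 | -16 74 115 164 | -15 75 116 165 | -14 75 115 162 | -13 75 115 162 | -12 74 114 161 | -11 74 114 161 | -10 75 115 161 | -9 74 114 161 | -8 75 114 161 | -7 75 115 162 | -6 74 115 162 | -5 75 115 164 | -4 74 116 165 | -3 68 110 160 | -2 108 120 141 | -1 238 219 156 | 0 247 225 161 | 1 245 224 162 | 2 245 225 164 | 3 245 225 163 | 4 245 227 164 | 5 246 228 165 | 
y -42 px [326. 116.]
-18 62 107 161 | -17 169 180 199 | -16 254 254 248 | -15 254 253 244 | -14 254 253 244 | -13 254 253 244 | -12 254 253 244 | -11 254 251 241 | -10 254 251 240 | -9 254 250 238 | -8 254 254 242 | -7 215 216 209 | -6 47 62 80 | -5 68 108 155 | -4 75 116 165 | -3 69 112 164 | -2 121 129 148 | -1 249 226 154 | 0 246 222 158 | 1 244 223 160 | 2 244 224 160 | 3 245 224 161 | 4 244 225 161 | 5 245 224 162 | 
y -36 px [326. 124.]
-18 65 98 139 
[... 1330 characters left out ...]
31 128 118 | -11 129 126 117 | -10 124 122 112 | -9 144 141 128 | -8 254 253 241 | -7 186 182 168 | -6 42 70 102 | -5 63 103 147 | -4 65 103 145 | -3 61 101 146 | -2 82 102 133 | -1 135 105 67 | 0 132 106 76 | 1 132 107 77 | 2 132 107 76 | 3 133 108 78 | 4 134 109 79 | 5 133 109 78 | 
y 36 px [325. 211.]
-18 85 114 148 | -17 195 199 198 | -16 244 239 225 | -15 236 233 221 | -14 235 232 220 | -13 236 232 221 | -12 235 232 220 | -11 235 231 220 | -10 235 231 220 | -9 236 233 222 | -8 241 236 223 | -7 169 166 155 | -6 30 49 70 | -5 55 88 126 | -4 66 103 145 | -3 60 101 145 | -2 82 101 128 | -1 132 103 66 | 0 129 104 74 | 1 129 106 76 | 2 130 107 77 | 3 131 107 77 | 4 133 108 78 | 5 133 108 78 |
```

```bash
python3 -c "
from plant import robot
print(robot.close_job())"
```

```text
the job is handed in; nothing more can be done
None
```

The job is handed in at about 24 s: the wide scraper is fully home with its back flush to about 1 mm, the keeper bar is shut against its stop and nothing else was touched, though I viewed 11 pictures, one over the limit of 10.

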